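# Refit the speed knob of the sharpening machine and hold it pressed in

## Robot

A 6-joint arm with a two-finger parallel gripper is mounted at the origin on the work surface. World frame = base frame: x ahead of the robot, y to its left, z up, the work surface at z = 0. Lengths are in m, angles in rad, forces in N, time in s.
With the tool pointing down it reaches from about 0.3 to 1 m from the base axis. Payload 5.1 kg.
Tool frame: the origin (TCP) lies on the mounting face of the last link; the fingertips stand 190 mm ahead of it and the grasp point (between the pads) lies 171 mm ahead of it (bot.grasp_offset is the distance from the TCP to the grasp point, in m); z points along the fingers, y is the direction in which the jaws open and shut (so a half turn about z gives the same grasp; the last joint's range is limited). The gripper opens to 95 mm and grips with 3 to 60 N. Pads are 20 mm wide; open, the fingers measure 119 mm over their backs; the gripper's body (75 mm by 180 mm) begins 59 mm behind the grasp point.
Start: joints at [1.231, 0.124, 1.65, -0, 1.367, -0.083], TCP at [0.165, 0.629, 0.405] pointing down, gripper open.
Joint ranges: [-2.61, 2.61], [-1.02, 2.33], [0.03, 2.71], [-1.35, 4.49], [0.32, 2.68], [-2.91, 2.91]. Speed limits (rad/s): [2.57, 2.57, 3.14, 3.14, 3.14, 3.14].

## Interface

Orientations are given as a 3x3 rotation matrix whose columns are the frame's x, y, z axes.
In Python, from station import bot gives the robot as it stands.
- The arm moves only by the tool servo_tool, never from a script. Its argument "moves" is a list of rows, each an object of numbers: "tx", "ty", "tz": the shift along the tool's x, y, z in cm; "wx", "wy", "wz": the turn, a rotation vector about the tool's x, y, z in degrees. In form: [{"tx": .., "ty": .., "tz": .., "wx": .., "wy": .., "wz": ..}, ...]. A call has exactly 5 rows; each row shifts and turns the commanded pose from where the row before left it, along the tool's axes as they then stand; what a row does not reach is not made up. A row lasts 1/12 s, in which the tool goes at most 41.7 mm and 7.16 degrees, less where a joint would pass 70% of its speed; a pose out of reach is approached as far as the arm can. A call is refused whole if a number of a shift passes 4.17 or a number of a turn 7.16, either way. A call with a gripper value outside its range is refused whole. "gripper" is the closure, from 0 (fully open) to 1 (shut), set as the call begins (left out, the last holds). The fingers move at their own pace and stop on an object; "squeeze" is the grip in N (left out, the last holds). Time passes only in rows, so rows that do not move let the fingers close, or fill a call up. It gives the time, the measured TCP pose, the force and the opening at its end, in the units of the state.
- bot.get_state(): the state, without advancing time (a new reading comes with each control period).
- bot.snapshot(name): name is "scene" or "side" or "wrist"; returns the picture (420x560x3 uint8, red, green, blue); there is no depth.
- bot.camera_info(name): a dict with "vertical_fov" (degrees; the focal length in pixels is half the picture's height over the tangent of half this angle, whatever the lens; pixels are square), "cx", "cy" (the principal point, pixels), "R" (3x3) and "t" (3): a world point X has camera coordinates R X + t. Camera axes: x right, y down, z forward; pixel columns grow to the right and rows downward; lengths in m; the calibration is good to about 2 mm. A picture is of the moment at which its call begins: read the wrist's pose just before it. camera_info takes no time and is no camera call; for the wrist camera it gives the pose at the moment of the call.
- bot.close_job(): hands the job in, once; it reports no verdict.
Trained networks look in the newest picture that a camera, given by its name, has taken for a name from the list of things; names that differ only in an ending like _2 or _b are one class to them, and where a whole thing is asked for, a point or a joint stands for the part that bears it (a point fixed in the world has none). Each returns a list of dicts, best first, with "p" (0 to 1); they miss things now and then, are a little off and sometimes report something else, mostly with a low value. They report only what shows in the picture. A call takes as long as a camera call. They do not tell look-alikes from the thing itself.
- bot.cut_out(camera, label): "pixels" (420x560 bool, what is visible of it) and "point" ([column, row] in pixels, amid what is visible of it).
- bot.place_of(camera, label): "point" ([column, row] in pixels: a listed point, or the origin of a listed thing).
The state is a dict: "t": time; "joint_positions": joint angles; "qvel": joint speeds; "joint_torque": joint torques, N m; "ee_pos": TCP position; "eef_rot": TCP orientation; "wrist_force": force on the tool from outside, world axes, zero at the start; "torque": the same for the moment, N m; "width": opening from 0.0 (shut) to 1.0 (fully open).
Only numpy, scipy, OpenCV 4.12 (cv2) and the standard library are available. Lean on these libraries where they do the work, as an engineer would, in place of code of your own. Each camera call takes 0.05 s, during which the arm holds its last target.

## Task

The pointer knob of the sharpening machine's control box has come off and lies in the parts drawer of the small wooden cabinet. Pull the drawer out to its stop and leave it open, take out the knob, turn it so that its D-shaped bore matches the D-shaped spindle on top of the control box, and push it fully home on the spindle. Finish while still holding the knob and pressing it down, so that the sprung spindle stays pushed in: do not let go.

Things in the scene. Friction and masses are not known exactly. Their poses are not given: they have to be found in the camera images.
- cabinet: Small pale wooden parts cabinet, fixed to the bench: 200 mm deep (x), 300 mm wide (y), 80 mm high, with one drawer in its -x face, towards the robot. Origin at the centre of its underside.
- cabinet_drawer0_handle (a point): Middle of the drawer's horizontal steel bar handle: 11 mm in diameter, 120 mm long, lying along this frame's y, 36 mm below the cabinet's top, its axis 35 mm in front of the drawer front (29 mm free between bar and front). The drawer slides out along this frame's -x, towards the robot.
- cabinet_drawer0 (a joint): How far the drawer is out, m: 0 shut, 0.1336 at its stop. About 1 N of friction; it stays where it is left. Open on top, 155 mm by 258 mm inside, floor 22 mm above the bench, the 6 mm walls end 58 mm above the bench. Besides the knob it holds a round aluminium tin, 36 mm in diameter, 24 mm high.
- knob: Black plastic pointer knob, 40 mm high, 40 to 85 g, upright in the drawer, bore down. Origin at the centre of its underside; z up, x towards its nose. Below, a 12-sided skirt 47 mm wide, 20 mm high; on it a grip bar 12 mm wide (y), 42 mm long (x), 20 mm high, centred on the axis; at +x the bar runs on into a tapering nose that reaches 31 mm from the axis.
- knob_mid (a point): Centre of the knob, on its axis, 20 mm above its underside (the level where the grip bar starts); axes as the knob's, x towards the nose.
- knob_seat (a point): Point on the knob's axis at the closed upper end of its bore, 16 mm above its underside; axes as the knob's. The bore opens downwards, 17.8 mm in diameter, 16 mm deep, D-shaped: its flat is on the nose side (+x), 5.4 mm from the axis. It fits the spindle within about 0.9 mm sideways and 7 degrees of turn.
- control: Control box: grey steel case 170 mm deep (x), 140 mm wide (y), 70 mm high, fixed to the bench; origin at the centre of its underside. The spindle stands on its top, 20 mm from the middle towards the robot (-x).
- spindle_tip (a point): Centre of the top end of the upright steel spindle, 30 mm above the box's top; z up, x towards the spindle's flat. 16 mm in diameter, flat 4.5 mm from the axis, the top 2.5 mm tapered in by 2.2 mm. On the flat's side a lug 6 mm wide reaches 28 mm from the axis, 19 mm below the tip. The knob is home when knob_seat meets this point, nose and flat on the same side.
- spindle (a joint): How far the spindle is pushed down, m: 0 free, 0.006 at its stop. A spring holds it up: it begins to move at 3 N and needs 9 N at the stop. Pressing with a wrongly turned knob also pushes the spindle in, without the knob going on.
- spindle_turn (a joint): Turn of the spindle about its axis from the middle, rad, positive anticlockwise from above. It turns very stiffly (0.4 N m) and need not be turned; any angle is right.
Mind the look-alikes: they are no part of the job. Of the things shaped like the control, the grey one is meant.

How it is judged:
On the way, in this order (a step that is already met when the one before it is completed fails the run):
1. the drawer is pulled out to its stop (within 5 mm) (value of joint cabinet_drawer0 above 0.1286 m), for 0.2 s.
2. the knob is lifted out of the drawer, held by the fingers (height (world z) of knob_mid above 0.1 m and contact force between the fingers and knob above 1 N), for 0.2 s.
3. the knob is fully home on the spindle (distance between knob_seat and spindle_tip below 0.004 m and angle between the z axis of knob_seat and the z axis of spindle_tip, either way round below 0.1 rad), for 0.2 s.
At the end, for the whole second after the job is handed in: Through the last second the knob is home (bore end within 4 mm of the spindle tip, axes within 0.1 rad), still, touched by the fingers (over 2 N) and pressed (over 4 N) so that the spindle is in by more than 3 of its 6 mm; the drawer is open over 120 mm (all of step 3 and value of joint spindle above 0.003 m and contact force between knob and control above 4 N and contact force between the fingers and knob above 2 N and linear speed of knob below 0.02 m/s and value of joint cabinet_drawer0 above 0.12 m); the arm keeps its last pose, push and grip.
It also fails if it takes over 61 s, if anything falls off the work surface, if the arm or the gripper's body presses on something with over 40 N, if the wrist force passes 120 N, or if a joint passes its speed limit or range.

## Working session

There is one attempt and no reset: what is moved stays moved. The work goes in short steps, Python scripts to look and compute and a tool call to move; the robot and the scene stay as the last step left them, time stands still between calls to the robot, and variables do not carry over. Pictures are saved under pics/ and viewed, and the job is handed in when it is done.

Besides the shell and the picture viewer there is one more tool, called after "Call:" by a JSON object that holds its "fn" and its "kwargs", one argument or row to a line. servo_tool: Moves the arm, as the interface text tells. Its arguments: {"type":"object","properties":{"moves":{"type":"array","items":{"type":"object","properties":{"tx":{"type":"number"},"ty":{"type":"number"},"tz":{"type":"number"},"wx":{"type":"number"},"wy":{"type":"number"},"wz":{"type":"number"}}}},"gripper":{"type":"number"},"squeeze":{"type":"number"}},"required":["moves"]}

```bash
ls; mkdir -p pics
cat > h.py <<'E'
import numpy as np, cv2
from station import bot
def snap(cam,name):
    ci=bot.camera_info(cam); im=bot.snapshot(cam)
    cv2.imwrite(f'pics/{name}.png',cv2.cvtColor(np.asarray(im),cv2.COLOR_RGB2BGR)); return im,ci
def K(ci):
    f=210/np.tan(np.radians(ci['vertical_fov'])/2); return f
def ray(ci,p):
    f=K(ci); R=np.array(ci['R']);t=np.array(ci['t'])
    d=R.T@np.array([(p[0]-ci['cx'])/f,(p[1]-ci['cy'])/f,1.]); return -R.T@t,d/np.linalg.norm(d)
def atz(ci,p,z):
    o,d=ray(ci,p); return o+d*(z-o[2])/d[2]
def proj(ci,X):
    f=K(ci);c=np.array(ci['R'])@np.array(X)+np.array(ci['t']); return np.array([ci['cx']+f*c[0]/c[2],ci['cy']+f*c[1]/c[2]])
def tri(l):
    A=np.zeros((3,3));b=np.zeros(3)
    for ci,p in l:
        o,d=ray(ci,p);M=np.eye(3)-np.outer(d,d);A+=M;b+=M@o
    X=np.linalg.solve(A,b); return X,[np.linalg.norm(proj(ci,X)-p) for ci,p in l]
E
python3 - <<'E'
from h import *
for c in ['scene','side','wrist']:
    im,ci=snap(c,c+'0'); print(c,ci)
    for l in ['cabinet','cabinet_drawer0_handle','control','spindle_tip','knob']:
        print(l,[(np.round(d['point'],1).tolist(),round(d['p'],2)) for d in bot.place_of(c,l)])
s=bot.get_state();print(s)
E
```

```text
pics
scene {'vertical_fov': 47.00904326239538, 'cx': 282.03905883838996, 'cy': 207.1733628842801, 'R': array([[-0.8605371 ,  0.50925073, -0.01181497],
       [ 0.35422444,  0.58158183, -0.73231662],
       [-0.3660614 , -0.63437077, -0.68086179]]), 't': array([ 0.53577072, -0.05695405,  1.73104273])}
cabinet [([289.0, 311.2], 0.9)]
cabinet_drawer0_handle [([331.8, 281.5], 0.62)]
control [([274.5, 135.0], 0.57), ([270.8, 209.5], 0.56)]
spindle_tip [([276.7, 118.2], 0.48), ([274.4, 186.1], 0.46)]
knob []
side {'vertical_fov': 46.14037305001884, 'cx': 280.6313619774741, 'cy': 201.95815980486566, 'R': array([[ 0.83307536, -0.55312134,  0.00649806],
       [-0.38490477, -0.58807542, -0.71134775],
       [ 0.39728297,  0.59010515, -0.70281018]]), 't': array([-0.53429759,  0.15817403,  1.38214081])}
cabinet [([268.0, 143.0], 0.88)]
cabinet_drawer0_handle [([233.2, 142.1], 0.93)]
control [([289.7, 228.3], 0.97), ([302.9, 368.3], 0.75)]
spindle_tip [([293.7, 225.7], 0.6), ([288.2, 203.8], 0.57), ([299.7, 350.8], 0.42)]
knob []
wrist {'vertical_fov': 70.14664653822754, 'cx': 278.04497506676296
[... 441 characters left out ...]
6,
        1.36746548e+00, -8.26302223e-02]), 'qvel': array([-7.86887630e-05,  9.13490369e-04, -5.64932772e-04, -6.62564799e-04,
       -5.72502143e-05, -2.22161928e-04]), 'joint_torque': array([ 1.22652003e-05, -4.17583680e+01, -3.60231614e+01,  7.75710563e-02,
        4.28170350e-02, -1.19083793e-05]), 'ee_pos': array([0.16510543, 0.62867481, 0.404747  ]), 'eef_rot': array([[-9.67220517e-01,  2.53937929e-01,  7.32971990e-06],
       [ 2.53937929e-01,  9.67220517e-01,  1.07532088e-05],
       [-4.35880790e-06,  1.22620181e-05, -1.00000000e+00]]), 'wrist_force': array([-0.10029555, -0.40710395, -0.4641683 ]), 'torque': array([0.02933253, 0.02769094, 0.00455997]), 'width': 1.0021668453186254}
```

View pics/scene0.png

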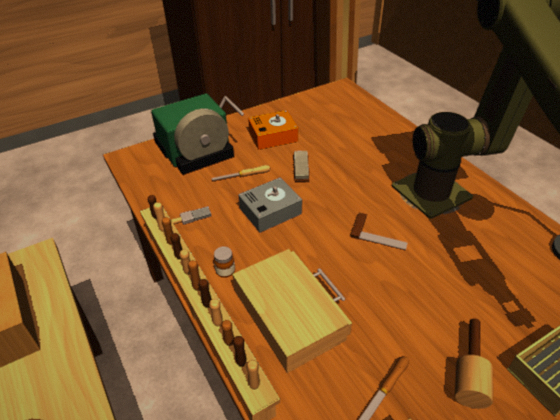

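View pics/side0.png

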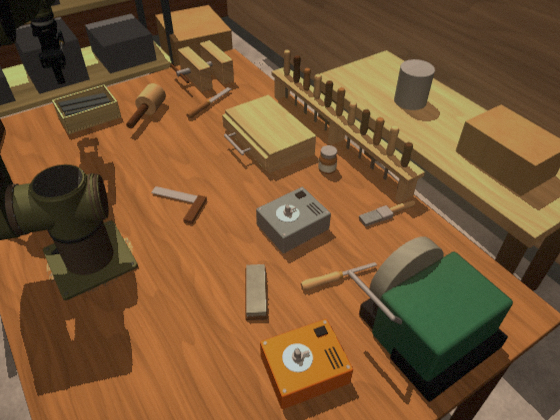

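View pics/wrist0.png

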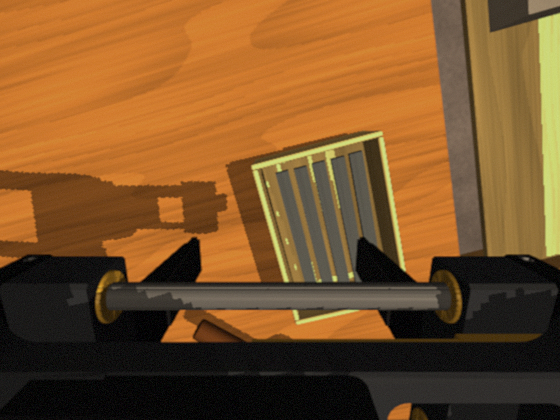

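Run:
```python
from h import *
s=bot.camera_info('scene');d=bot.camera_info('side')
print('handle',tri([(s,[331.8,281.5]),(d,[233.2,142.1])]))
print('cab',tri([(s,[289,311.2]),(d,[268,143.])]))
for a in ([274.5,135],[270.8,209.5]):
  for b in ([289.7,228.3],[302.9,368.3]): print('control',a,b,tri([(s,a),(d,b)]))
for a in ([276.7,118.2],[274.4,186.1]):
  for b in ([293.7,225.7],[288.2,203.8],[299.7,350.8]): print('tip',a,b,tri([(s,a),(d,b)]))
```

```text
handle (array([0.5664855 , 0.18185445, 0.05198513]), [np.float64(0.4228891895259195), np.float64(0.35367425111644024)])
cab (array([ 0.7018036 ,  0.17261454, -0.00335287]), [np.float64(0.028571106354282946), np.float64(0.02259443335812956)])
control [274.5, 135] [289.7, 228.3] (array([ 0.43516241, -0.35571588,  0.19034524]), [np.float64(1.1421777219586915), np.float64(1.6055049273213287)])
control [274.5, 135] [302.9, 368.3] (array([ 0.30678848, -0.59626145,  0.0041729 ]), [np.float64(0.19233552738084467), np.float64(0.3407773921081842)])
control [270.8, 209.5] [289.7, 228.3] (array([ 5.36093009e-01, -2.14653758e-01, -1.97156594e-04]), [np.float64(1.1655526697031158), np.float64(1.354047254864634)])
control [270.8, 209.5] [302.9, 368.3] (array([ 0.39869713, -0.48400337, -0.2828669 ]), [np.float64(0.4491679372007138), np.float64(0.6577413933159708)])
tip [276.7, 118.2] [293.7, 225.7] (array([ 0.41678308, -0.38483421,  0.23655036]), [np.float64(0.9569426091010943), np.float64(1.4064674284112728)])
tip [276.7, 118.2] [288.2, 203.8] (array([ 0.43477781, -0.3431656 ,  0.26481021]), [np.float64(0.4615802870458905), np.float64(0.6502960115565622)])
tip [276.7, 118.2] [299.7, 350.8] (array([ 0.29820235, -0.59031813,  0.08542145]), [np.float64(0.25996075498849675), np.float64(0.47103460053905144)])
tip [274.4, 186.1] [293.7, 225.7] (array([ 0.50797415, -0.25572545,  0.06446021]), [np.float64(1.7544723889378517), np.float64(2.1476131392086053)])
tip [274.4, 186.1] [288.2, 203.8] (array([ 0.52603725, -0.21081292,  0.10467339]), [np.float64(0.05123710610608228), np.float64(0.060118261973158095)])
tip [274.4, 186.1] [299.7, 350.8] (array([ 0.37934499, -0.48461064, -0.15919085]), [np.float64(0.9176064794318533), np.float64(1.3847401465176772)])
```

```bash
cat >> h.py <<'E'
def rz(a):
    c,s=np.cos(a),np.sin(a);return np.array([[c,-s,0],[s,c,0],[0,0,1.]])
def plan(target,yaw,n,vrows=None):
    """straight move of TCP to target, tool y-axis heading yaw(deg), tool pointing down; prints rows"""
    s=bot.get_state();p=np.array(s['ee_pos']);R=np.array(s['eef_rot'])
    y0=np.degrees(np.arctan2(R[1,1],R[0,1])); dy=(yaw-y0+180)%360-180
    tilt=np.degrees(np.arccos(-R[2,2]))
    w=-dy/n; step=(np.array(target)-p)/n
    print('from',np.round(p,4),'yaw',round(y0,2),'tilt',round(tilt,2),'dyaw',round(dy,2),'n',n,'step mm',np.round(np.linalg.norm(step)*1000,1),'joints',np.round(s['joint_positions'],2))
    Rr=R.copy();pp=p.copy()
    for i in range(n):
        t=np.round(Rr.T@(np.array(target)-pp)/(n-i)*100,2)
        pp=pp+Rr@t/100; ww=round(w,2)
        Rr=Rr@rz(np.radians(ww))
        print('{"tx":%g,"ty":%g,"tz":%g,"wz":%g}'%(*t,ww),end=',' if (i+1)%5 else '\n')
E
python3 - <<'E'
from h import *
ci=bot.camera_info('wrist');s=bot.get_state();R=np.array(s['eef_rot'])
c=-np.array(ci['R']).T@ci['t'];print('cam in tool',R.T@(c-s['ee_pos']));print('cam axes in tool (rows)',np.array(ci['R'])@R)
th=np.array([0.566,0.182]);
plan([0.5,0.15,0.36],-4,15)
E
```

```text
cam in tool [0.07215058 0.00133927 0.0201934 ]
cam axes in tool (rows) [[ 2.32491891e-04  9.99999965e-01  1.22967815e-04]
 [-9.65775842e-01  2.56430209e-04 -2.59378018e-01]
 [-2.59378041e-01 -5.84560590e-05  9.65775869e-01]]
from [0.1651 0.6287 0.4047] yaw 75.29 tilt 0.0 dyaw -79.29 n 15 step mm 39.1 joints [ 1.23  0.12  1.65 -0.    1.37 -0.08]
{"tx":-2.97,"ty":-2.52,"tz":0.3,"wz":5.29},{"tx":-3.19,"ty":-2.24,"tz":0.3,"wz":5.29},{"tx":-3.38,"ty":-1.93,"tz":0.3,"wz":5.29},{"tx":-3.55,"ty":-1.61,"tz":0.3,"wz":5.29},{"tx":-3.68,"ty":-1.28,"tz":0.3,"wz":5.29}
{"tx":-3.78,"ty":-0.93,"tz":0.3,"wz":5.29},{"tx":-3.85,"ty":-0.58,"tz":0.3,"wz":5.29},{"tx":-3.89,"ty":-0.22,"tz":0.3,"wz":5.29},{"tx":-3.89,"ty":0.14,"tz":0.3,"wz":5.29},{"tx":-3.86,"ty":0.49,"tz":0.3,"wz":5.29}
{"tx":-3.8,"ty":0.85,"tz":0.29,"wz":5.29},{"tx":-3.71,"ty":1.19,"tz":0.3,"wz":5.29},{"tx":-3.58,"ty":1.53,"tz":0.29,"wz":5.29},{"tx":-3.42,"ty":1.86,"tz":0.3,"wz":5.29},{"tx":-3.24,"ty":2.16,"tz":0.29,"wz":5.29}
```

Run:
```python
from h import *
plan([0.57,0.17,0.36],-4,15)
```

```text
from [0.1651 0.6287 0.4047] yaw 75.29 tilt 0.0 dyaw -79.29 n 15 step mm 40.9 joints [ 1.23  0.12  1.65 -0.    1.37 -0.08]
{"tx":-3.39,"ty":-2.27,"tz":0.3,"wz":5.29},{"tx":-3.58,"ty":-1.95,"tz":0.3,"wz":5.29},{"tx":-3.75,"ty":-1.61,"tz":0.3,"wz":5.29},{"tx":-3.88,"ty":-1.26,"tz":0.3,"wz":5.29},{"tx":-3.98,"ty":-0.9,"tz":0.3,"wz":5.29}
{"tx":-4.04,"ty":-0.53,"tz":0.3,"wz":5.29},{"tx":-4.08,"ty":-0.15,"tz":0.3,"wz":5.29},{"tx":-4.07,"ty":0.23,"tz":0.3,"wz":5.29},{"tx":-4.03,"ty":0.6,"tz":0.3,"wz":5.29},{"tx":-3.96,"ty":0.97,"tz":0.3,"wz":5.29}
{"tx":-3.86,"ty":1.33,"tz":0.29,"wz":5.29},{"tx":-3.72,"ty":1.68,"tz":0.3,"wz":5.29},{"tx":-3.54,"ty":2.02,"tz":0.29,"wz":5.29},{"tx":-3.35,"ty":2.33,"tz":0.3,"wz":5.29},{"tx":-3.11,"ty":2.64,"tz":0.29,"wz":5.29}
```

Call:
{"fn": "servo_tool", "kwargs": {
  "moves": [
    {"tx": -3.4, "ty": -2.3, "tz": 0.3, "wz": 5.3},
    {"tx": -3.6, "ty": -1.9, "tz": 0.3, "wz": 5.3},
    {"tx": -3.7, "ty": -1.6, "tz": 0.3, "wz": 5.3},
    {"tx": -3.8, "ty": -1.3, "tz": 0.3, "wz": 5.3},
    {"tx": -3.9, "ty": -0.9, "tz": 0.3, "wz": 5.3}
  ],
  "gripper": 0.7,
  "squeeze": 20
}}

```text
invalid input at $.moves[0]: expected keys tx, ty, tz, wx, wy, wz
```

Call:
{"fn": "servo_tool", "kwargs": {
  "moves": [
    {"tx": -4.0, "ty": -0.5, "tz": 0.3, "wz": 5.3},
    {"tx": -4.0, "ty": -0.1, "tz": 0.3, "wz": 5.3},
    {"tx": -4.0, "ty": 0.2, "tz": 0.3, "wz": 5.3},
    {"tx": -4.0, "ty": 0.6, "tz": 0.3, "wz": 5.3},
    {"tx": -4.0, "ty": 1.0, "tz": 0.3, "wz": 5.3}
  ]
}}

```text
invalid input at $.moves[0]: expected keys tx, ty, tz, wx, wy, wz
```

Call:
{"fn": "servo_tool", "kwargs": {
  "moves": [
    {"tx": -3.9, "ty": 1.3, "tz": 0.3, "wz": 5.3},
    {"tx": -3.7, "ty": 1.7, "tz": 0.3, "wz": 5.3},
    {"tx": -3.5, "ty": 2.0, "tz": 0.3, "wz": 5.3},
    {"tx": -3.4, "ty": 2.3, "tz": 0.3, "wz": 5.3},
    {"tx": -3.1, "ty": 2.6, "tz": 0.3, "wz": 5.3}
  ]
}}

```text
invalid input at $.moves[0]: expected keys tx, ty, tz, wx, wy, wz
```

Run:
```python
from h import *
im,ci=snap('wrist','w1');np.save('ci_w1.npy',ci,allow_pickle=True)
for l in ['cabinet_drawer0_handle','cabinet']:
    print(l,[(np.round(d['point'],1).tolist(),round(d['p'],2)) for d in bot.place_of('wrist',l)])
r=bot.cut_out('wrist','cabinet_drawer0_handle')
for d in r: print(d['p'],d['point'],d['pixels'].sum()); 
if r: cv2.imwrite('pics/w1m.png',r[0]['pixels'].astype(np.uint8)*255)
print({k:np.round(v,3) for k,v in bot.get_state().items()})
```

```text
cabinet_drawer0_handle []
cabinet []
{'t': np.float64(1.1), 'joint_positions': array([ 1.231,  0.124,  1.65 ,  0.   ,  1.367, -0.083]), 'qvel': array([-0.002, -0.   ,  0.002,  0.001,  0.   ,  0.002]), 'joint_torque': array([ -0.   , -41.759, -36.023,   0.078,   0.043,  -0.   ]), 'ee_pos': array([0.165, 0.629, 0.405]), 'eef_rot': array([[-0.967,  0.254,  0.   ],
       [ 0.254,  0.967,  0.   ],
       [-0.   ,  0.   , -1.   ]]), 'wrist_force': array([ 0.277,  0.364, -0.323]), 'torque': array([-0.071, -0.058, -0.018]), 'width': np.float64(0.999)}
```

View pics/w1.png

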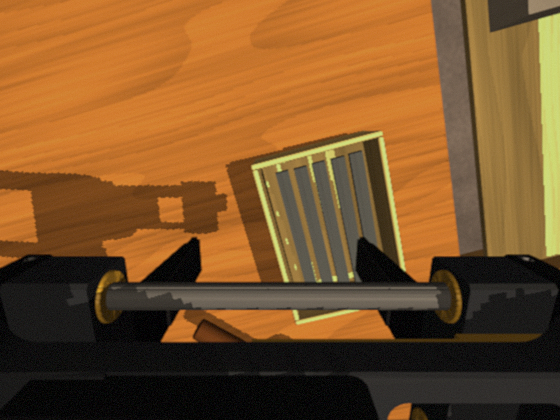

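The calls were refused because every row needs all six keys, so nothing moved. The picture is unchanged. Resending.

Call:
{"fn": "servo_tool", "kwargs": {
  "moves": [
    {"tx": -3.4, "ty": -2.3, "tz": 0.3, "wx": 0, "wy": 0, "wz": 5.3},
    {"tx": -3.6, "ty": -1.9, "tz": 0.3, "wx": 0, "wy": 0, "wz": 5.3},
    {"tx": -3.7, "ty": -1.6, "tz": 0.3, "wx": 0, "wy": 0, "wz": 5.3},
    {"tx": -3.8, "ty": -1.3, "tz": 0.3, "wx": 0, "wy": 0, "wz": 5.3},
    {"tx": -3.9, "ty": -0.9, "tz": 0.3, "wx": 0, "wy": 0, "wz": 5.3}
  ],
  "gripper": 0.7,
  "squeeze": 20
}}

```text
t: 1.52
ee_pos: [0.2992, 0.4751, 0.3898]
eef_rot: [[-0.75, 0.662, 0.0], [0.662, 0.75, 0.0], [-0.0, 0.0, -1.0]]
wrist_force: [0.8, 1.1, 0.3]
width: 0.707
```

Call:
{"fn": "servo_tool", "kwargs": {
  "moves": [
    {"tx": -4.0, "ty": -0.5, "tz": 0.3, "wx": 0, "wy": 0, "wz": 5.3},
    {"tx": -4.0, "ty": -0.1, "tz": 0.3, "wx": 0, "wy": 0, "wz": 5.3},
    {"tx": -4.0, "ty": 0.2, "tz": 0.3, "wx": 0, "wy": 0, "wz": 5.3},
    {"tx": -4.0, "ty": 0.6, "tz": 0.3, "wx": 0, "wy": 0, "wz": 5.3},
    {"tx": -4.0, "ty": 1.0, "tz": 0.3, "wx": 0, "wy": 0, "wz": 5.3}
  ]
}}

```text
t: 1.93
ee_pos: [0.4334, 0.3238, 0.375]
eef_rot: [[-0.375, 0.927, 0.001], [0.927, 0.375, 0.001], [0.0, 0.001, -1.0]]
wrist_force: [0.8, 0.6, -0.3]
width: 0.355
```

Call:
{"fn": "servo_tool", "kwargs": {
  "moves": [
    {"tx": -3.9, "ty": 1.3, "tz": 0.3, "wx": 0, "wy": 0, "wz": 5.3},
    {"tx": -3.7, "ty": 1.7, "tz": 0.3, "wx": 0, "wy": 0, "wz": 5.3},
    {"tx": -3.5, "ty": 2.0, "tz": 0.3, "wx": 0, "wy": 0, "wz": 5.3},
    {"tx": -3.4, "ty": 2.3, "tz": 0.3, "wx": 0, "wy": 0, "wz": 5.3},
    {"tx": -3.1, "ty": 2.6, "tz": 0.3, "wx": 0, "wy": 0, "wz": 5.3}
  ]
}}

```text
t: 2.35
ee_pos: [0.5673, 0.17, 0.3599]
eef_rot: [[0.078, 0.997, 0.001], [0.997, -0.078, 0.0], [0.0, 0.001, -1.0]]
wrist_force: [0.2, -0.1, 1.2]
width: 0.298
```

```bash
sed -i 's/"tz":%g,"wz":%g/"tz":%g,"wx":0,"wy":0,"wz":%g/' h.py
python3 - <<'E'
from h import *
im,ci=snap('wrist','w1b');np.save('ci_w1.npy',ci,allow_pickle=True)
for l in ['cabinet_drawer0_handle','cabinet']:
    print(l,[(np.round(d['point'],1).tolist(),round(d['p'],2)) for d in bot.place_of('wrist',l)])
r=bot.cut_out('wrist','cabinet_drawer0_handle')
for d in r: print(d['p'],d['point'],d['pixels'].sum()); 
if r: cv2.imwrite('pics/w1m.png',r[0]['pixels'].astype(np.uint8)*255)
print({k:np.round(v,3) for k,v in bot.get_state().items()})
E
```

```text
cabinet_drawer0_handle [([278.7, 196.8], 0.62)]
cabinet [([395.2, 177.1], 0.78)]
0.62 [312.7, 152.5] 7015
{'t': np.float64(2.55), 'joint_positions': array([0.202, 0.03 , 1.827, 0.   , 1.285, 0.277]), 'qvel': array([ 0.04 , -0.02 ,  0.015,  0.003,  0.003,  0.001]), 'joint_torque': array([-1.330e+00, -3.600e+01, -3.542e+01,  3.000e-03, -3.200e-02,
        1.000e-02]), 'ee_pos': array([0.567, 0.171, 0.359]), 'eef_rot': array([[ 0.075,  0.997, -0.001],
       [ 0.997, -0.075,  0.   ],
       [ 0.   , -0.001, -1.   ]]), 'wrist_force': array([-0.66 ,  0.476,  0.901]), 'torque': array([-0.1  ,  0.049, -0.019]), 'width': np.float64(0.301)}
```

View pics/w1b.png

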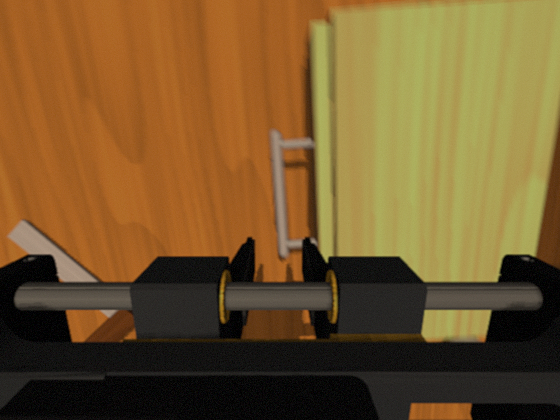

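The handle bar runs from about (276,131) to (283,257), with its middle at about (279,195), between the fingers. The cabinet front edge is at column 315–335.

Run:
```python
from h import *
ci=np.load('ci_w1.npy',allow_pickle=True).item()
s=bot.camera_info('scene');d=bot.camera_info('side')
print(tri([(ci,[279.,195.5]),(s,[331.8,281.5]),(d,[233.2,142.1])]))
a=atz(ci,[276,131],.044);b=atz(ci,[283,257],.044);print(a,b,np.linalg.norm(a-b),(a+b)/2,np.degrees(np.arctan2((b-a)[0],-(b-a)[1])))
# cabinet top front edge (333,16)->?(334,250)
print(atz(ci,[279,195.5],.044),atz(ci,[333,16],.08),atz(ci,[334,262],.08))
# calc in-plane direction of the cabinet top right edge & side
```

```text
(array([0.56806262, 0.1826925 , 0.05197546]), [np.float64(2.4074955975343304), np.float64(0.8434259117673332), np.float64(0.31235068745694106)])
[0.57229587 0.24426115 0.044     ] [0.56938175 0.11428932 0.044     ] 0.1300044896797267 [0.57083881 0.17927523 0.044     ] -1.2844217101415787
[0.5702985  0.18139281 0.044     ] [0.62274237 0.3254456  0.08      ] [0.61744407 0.12122089 0.08      ]
```

Run:
```python
from h import *
plan([0.570,0.180,0.218],-1.5,5)
```

```text
from [0.5668 0.171  0.3595] yaw -4.3 tilt 0.05 dyaw 2.8 n 5 step mm 28.4 joints [0.2  0.03 1.83 0.   1.29 0.28]
{"tx":0.18,"ty":0.05,"tz":2.83,"wx":0,"wy":0,"wz":-0.56},{"tx":0.18,"ty":0.06,"tz":2.83,"wx":0,"wy":0,"wz":-0.56},{"tx":0.18,"ty":0.06,"tz":2.83,"wx":0,"wy":0,"wz":-0.56},{"tx":0.19,"ty":0.06,"tz":2.83,"wx":0,"wy":0,"wz":-0.56},{"tx":0.18,"ty":0.06,"tz":2.83,"wx":0,"wy":0,"wz":-0.56}
```

Call:
{"fn": "servo_tool", "kwargs": {
  "moves": [
    {"tx": 0.2, "ty": 0.1, "tz": 2.8, "wx": 0, "wy": 0, "wz": -0.5},
    {"tx": 0.2, "ty": 0.1, "tz": 2.8, "wx": 0, "wy": 0, "wz": -0.5},
    {"tx": 0.2, "ty": 0.1, "tz": 2.8, "wx": 0, "wy": 0, "wz": -0.5},
    {"tx": 0.2, "ty": 0, "tz": 2.8, "wx": 0, "wy": 0, "wz": -0.5},
    {"tx": 0.2, "ty": 0, "tz": 2.8, "wx": 0, "wy": 0, "wz": -0.5}
  ]
}}

```text
t: 2.97
ee_pos: [0.5689, 0.1834, 0.219]
eef_rot: [[0.027, 1.0, 0.001], [1.0, -0.027, 0.001], [0.001, 0.001, -1.0]]
wrist_force: [-0.1, -0.6, -0.3]
width: 0.304
```

Call:
{"fn": "servo_tool", "kwargs": {
  "moves": [
    {"tx": 0, "ty": 0, "tz": 0, "wx": 0, "wy": 0, "wz": 0},
    {"tx": 0, "ty": 0, "tz": 0, "wx": 0, "wy": 0, "wz": 0},
    {"tx": 0, "ty": 0, "tz": 0, "wx": 0, "wy": 0, "wz": 0},
    {"tx": 0, "ty": 0, "tz": 0, "wx": 0, "wy": 0, "wz": 0},
    {"tx": 0, "ty": 0, "tz": 0, "wx": 0, "wy": 0, "wz": 0}
  ],
  "gripper": 1
}}

```text
t: 3.38
ee_pos: [0.5687, 0.1826, 0.2211]
eef_rot: [[0.029, 1.0, -0.004], [1.0, -0.029, 0.001], [0.001, -0.004, -1.0]]
wrist_force: [-6.9, 2.7, -0.9]
width: 0.106
```

Run:
```python
from h import *
im,ci=snap('wrist','w2')
```

```text
(no output)
```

View pics/w2.png

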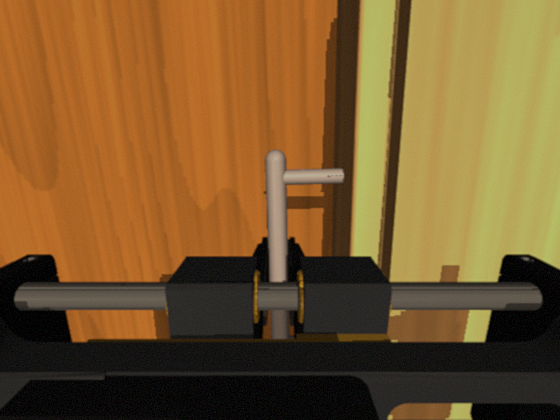

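The bar is gripped: the pads are closed on it at column 278, width about 10 mm. Pulling the drawer now.

Call:
{"fn": "servo_tool", "kwargs": {
  "moves": [
    {"tx": 0, "ty": -1.5, "tz": 0, "wx": 0, "wy": 0, "wz": 0},
    {"tx": 0, "ty": -2.5, "tz": 0, "wx": 0, "wy": 0, "wz": 0},
    {"tx": 0, "ty": -3, "tz": 0, "wx": 0, "wy": 0, "wz": 0},
    {"tx": 0, "ty": -3, "tz": 0, "wx": 0, "wy": 0, "wz": 0},
    {"tx": 0, "ty": -2, "tz": 0, "wx": 0, "wy": 0, "wz": 0}
  ]
}}

```text
t: 3.85
ee_pos: [0.4486, 0.1842, 0.2214]
eef_rot: [[0.027, 1.0, 0.002], [1.0, -0.027, -0.005], [-0.005, 0.003, -1.0]]
wrist_force: [0.7, -10.7, -1.9]
width: 0.109
```

Call:
{"fn": "servo_tool", "kwargs": {
  "moves": [
    {"tx": 0, "ty": -0.6, "tz": 0, "wx": 0, "wy": 0, "wz": 0},
    {"tx": 0, "ty": -0.5, "tz": 0, "wx": 0, "wy": 0, "wz": 0},
    {"tx": 0, "ty": -0.3, "tz": 0, "wx": 0, "wy": 0, "wz": 0},
    {"tx": 0, "ty": -0.2, "tz": 0, "wx": 0, "wy": 0, "wz": 0},
    {"tx": 0, "ty": 0, "tz": 0, "wx": 0, "wy": 0, "wz": 0}
  ]
}}

```text
t: 4.27
ee_pos: [0.4338, 0.1846, 0.2212]
eef_rot: [[0.027, 1.0, 0.003], [1.0, -0.027, -0.005], [-0.005, 0.003, -1.0]]
wrist_force: [-0.2, -10.1, -3.1]
width: 0.109
```

Call:
{"fn": "servo_tool", "kwargs": {
  "moves": [
    {"tx": 0, "ty": -0.3, "tz": 0, "wx": 0, "wy": 0, "wz": 0},
    {"tx": 0, "ty": -0.2, "tz": 0, "wx": 0, "wy": 0, "wz": 0},
    {"tx": 0, "ty": 0, "tz": 0, "wx": 0, "wy": 0, "wz": 0},
    {"tx": 0, "ty": 0, "tz": 0, "wx": 0, "wy": 0, "wz": 0},
    {"tx": 0, "ty": 0, "tz": 0, "wx": 0, "wy": 0, "wz": 0}
  ]
}}

```text
t: 4.68
ee_pos: [0.4315, 0.1845, 0.2214]
eef_rot: [[0.027, 1.0, 0.015], [1.0, -0.027, -0.004], [-0.004, 0.015, -1.0]]
wrist_force: [18.0, -10.8, -18.6]
width: 0.109
```

Call:
{"fn": "servo_tool", "kwargs": {
  "moves": [
    {"tx": 0, "ty": 0.4, "tz": 0, "wx": 0, "wy": 0, "wz": 0},
    {"tx": 0, "ty": 0, "tz": 0, "wx": 0, "wy": 0, "wz": 0},
    {"tx": 0, "ty": 0, "tz": -0.5, "wx": 0, "wy": 0, "wz": 0},
    {"tx": 0, "ty": 0, "tz": -3, "wx": 0, "wy": 0, "wz": 0},
    {"tx": 0, "ty": 0, "tz": -4, "wx": 0, "wy": 0, "wz": 0}
  ],
  "gripper": 0.7
}}

```text
t: 5.1
ee_pos: [0.4313, 0.1857, 0.2936]
eef_rot: [[0.029, 1.0, -0.006], [1.0, -0.029, -0.002], [-0.002, -0.006, -1.0]]
wrist_force: [0.8, 0.3, -0.3]
width: 0.297
```

Call:
{"fn": "servo_tool", "kwargs": {
  "moves": [
    {"tx": 0, "ty": 1.6, "tz": -3.5, "wx": 0, "wy": 0, "wz": 0},
    {"tx": 0, "ty": 2.2, "tz": -3, "wx": 0, "wy": 0, "wz": 0},
    {"tx": 0, "ty": 2.4, "tz": -2, "wx": 0, "wy": 0, "wz": 0},
    {"tx": 0, "ty": 2.4, "tz": -1, "wx": 0, "wy": 0, "wz": 0},
    {"tx": 0, "ty": 1, "tz": 0, "wx": 0, "wy": 0, "wz": 0}
  ]
}}

```text
t: 5.52
ee_pos: [0.5311, 0.1833, 0.3958]
eef_rot: [[0.03, 1.0, 0.01], [1.0, -0.03, 0.002], [0.003, 0.01, -1.0]]
wrist_force: [-0.7, 0.2, -0.4]
width: 0.302
```

Run:
```python
from h import *
im,ci=snap('wrist','w3');np.save('ci_w3.npy',ci,allow_pickle=True)
for l in ['knob','knob_mid','cabinet']:
    print(l,[(np.round(d['point'],1).tolist(),round(d['p'],2)) for d in bot.place_of('wrist',l)])
r=bot.cut_out('wrist','knob')
for d in r: print(d['p'],d['point'],d['pixels'].sum()); 
if r: cv2.imwrite('pics/w3m.png',r[0]['pixels'].astype(np.uint8)*255)
print({k:np.round(v,3) for k,v in bot.get_state().items()})
```

```text
knob [([298.1, 136.2], 0.85)]
knob_mid [([296.4, 136.9], 0.96)]
cabinet [([407.8, 188.5], 0.87)]
0.95 [301.2, 138.4] 1540
{'t': np.float64(5.767), 'joint_positions': array([ 0.238, -0.067,  1.873,  0.   ,  1.339,  0.267]), 'qvel': array([ 0.003, -0.003,  0.009, -0.002, -0.001, -0.002]), 'joint_torque': array([-1.7700e-01, -3.2832e+01, -3.6520e+01,  8.3000e-02, -3.0000e-03,
        2.0000e-03]), 'ee_pos': array([0.528, 0.183, 0.388]), 'eef_rot': array([[ 0.029,  1.   , -0.003],
       [ 1.   , -0.029, -0.001],
       [-0.001, -0.003, -1.   ]]), 'wrist_force': array([-0.408, -0.176,  0.139]), 'torque': array([-0.101,  0.022,  0.03 ]), 'width': np.float64(0.299)}
```

View pics/w3.png

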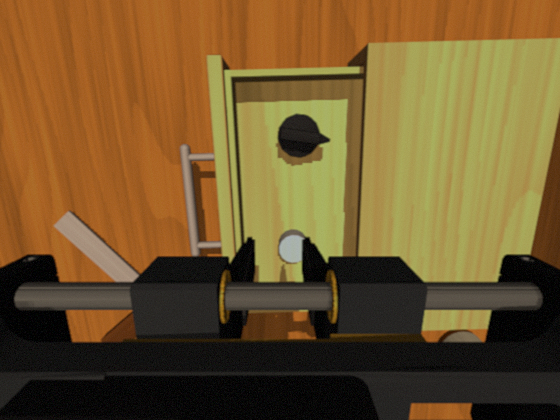

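Run:
```python
from h import *
im=cv2.imread('pics/w3.png')[95:180,255:345]
g=cv2.resize(im,None,fx=8,fy=8,interpolation=cv2.INTER_CUBIC)[:590,:]
g=np.clip(g.astype(float)*2.5,0,255).astype(np.uint8)
m=cv2.imread('pics/w3m.png',0)[95:180,255:345];m=cv2.resize(m,None,fx=8,fy=8,interpolation=0)[:590]
c,_=cv2.findContours(m,0,2);cv2.drawContours(g,c,-1,(0,0,255),1)
cv2.imwrite('pics/w3z.png',g)
ci=np.load('ci_w3.npy',allow_pickle=True).item()
print(atz(ci,[296.4,136.9],.042),atz(ci,[329,139],.052),atz(ci,[298.1,136.2],.022))
```

```text
[0.55744547 0.2516725  0.042     ] [0.59109633 0.24866824 0.052     ] [0.56078494 0.25205892 0.022     ]
```

View pics/w3z.png

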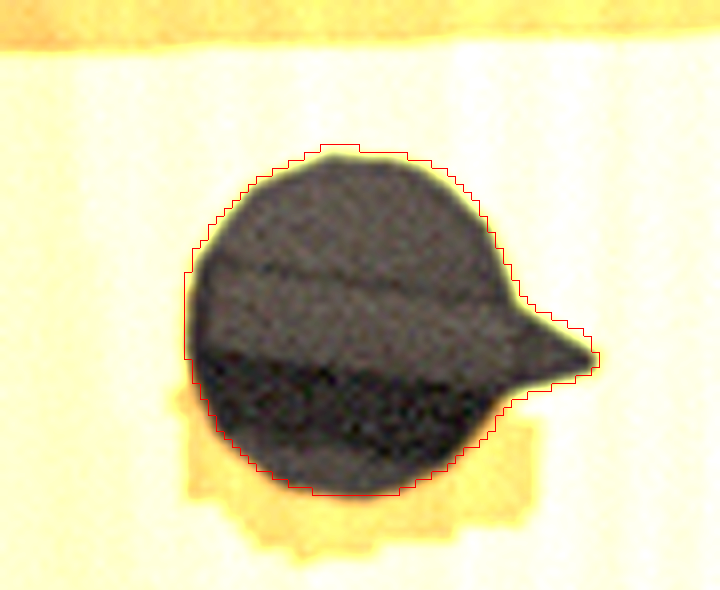

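Run:
```python
from h import *
ci=np.load('ci_w3.npy',allow_pickle=True).item()
P=lambda u,v,z:atz(ci,[255+(u+.5)/8-.5,95+(v+.5)/8-.5],z)
for a,b in (((215,262),(500,300)),((205,350),(505,388))):
    A=P(*a,.062);B=P(*b,.062);print(A,B,np.degrees(np.arctan2(*(B-A)[1::-1])))
print('tip',P(597,358,.052))
m=[]
for a in [(215,262),(205,350),(515,303),(510,388)]: m.append(P(*a,.062))
m=np.array(m);print(m,np.linalg.norm(m[0]-m[1]),np.linalg.norm(m[0]-m[2]))
a=cv2.imread('pics/side0.png')[185:255,250:335];b=cv2.imread('pics/scene0.png')[175:235,235:305]
o=[cv2.resize(x,(400,int(400*x.shape[0]/x.shape[1])),interpolation=cv2.INTER_CUBIC)[:325] for x in(a,b)]
h=min(x.shape[0] for x in o);cv2.imwrite('pics/ctl.png',np.hstack([x[:h] for x in o]))
```

```text
[0.54108213 0.26185493 0.062     ] [0.57711632 0.25614782 0.062     ] -8.999775389103123
[0.53951981 0.251103   0.062     ] [0.5777995  0.24523089 0.062     ] -8.721198896694968
tip [0.5912988  0.24834181 0.052     ]
[[0.54108213 0.26185493 0.062     ]
 [0.53951981 0.251103   0.062     ]
 [0.57902364 0.25572306 0.062     ]
 [0.57844046 0.24521167 0.062     ]] 0.010864841384519923 0.038433810756039445
```

View pics/ctl.png

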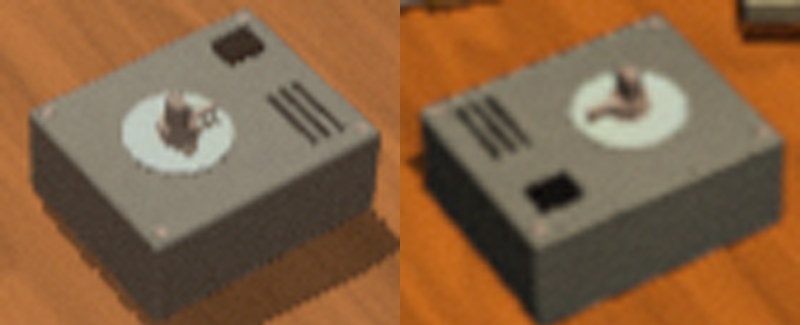

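Run:
```python
from h import *
plan([0.561,0.253,0.30],81.1,15)
```

```text
from [0.5276 0.1831 0.3882] yaw -1.68 tilt 0.19 dyaw 82.78 n 15 step mm 7.8 joints [ 0.24 -0.07  1.87  0.    1.34  0.27]
{"tx":0.47,"ty":0.21,"tz":0.59,"wx":0,"wy":0,"wz":-5.52},{"tx":0.45,"ty":0.26,"tz":0.59,"wx":0,"wy":0,"wz":-5.52},{"tx":0.42,"ty":0.3,"tz":0.59,"wx":0,"wy":0,"wz":-5.52},{"tx":0.39,"ty":0.34,"tz":0.59,"wx":0,"wy":0,"wz":-5.52},{"tx":0.36,"ty":0.37,"tz":0.59,"wx":0,"wy":0,"wz":-5.52}
{"tx":0.32,"ty":0.41,"tz":0.59,"wx":0,"wy":0,"wz":-5.52},{"tx":0.28,"ty":0.43,"tz":0.59,"wx":0,"wy":0,"wz":-5.52},{"tx":0.24,"ty":0.46,"tz":0.58,"wx":0,"wy":0,"wz":-5.52},{"tx":0.19,"ty":0.48,"tz":0.59,"wx":0,"wy":0,"wz":-5.52},{"tx":0.15,"ty":0.5,"tz":0.58,"wx":0,"wy":0,"wz":-5.52}
{"tx":0.1,"ty":0.51,"tz":0.59,"wx":0,"wy":0,"wz":-5.52},{"tx":0.05,"ty":0.52,"tz":0.58,"wx":0,"wy":0,"wz":-5.52},{"tx":-0,"ty":0.52,"tz":0.59,"wx":0,"wy":0,"wz":-5.52},{"tx":-0.05,"ty":0.51,"tz":0.58,"wx":0,"wy":0,"wz":-5.52},{"tx":-0.1,"ty":0.51,"tz":0.59,"wx":0,"wy":0,"wz":-5.52}
```

Call:
{"fn": "servo_tool", "kwargs": {
  "moves": [
    {"tx": 0.5, "ty": 0.2, "tz": 0.6, "wx": 0, "wy": 0, "wz": -5.5},
    {"tx": 0.4, "ty": 0.3, "tz": 0.6, "wx": 0, "wy": 0, "wz": -5.5},
    {"tx": 0.4, "ty": 0.3, "tz": 0.6, "wx": 0, "wy": 0, "wz": -5.5},
    {"tx": 0.4, "ty": 0.3, "tz": 0.6, "wx": 0, "wy": 0, "wz": -5.5},
    {"tx": 0.4, "ty": 0.4, "tz": 0.6, "wx": 0, "wy": 0, "wz": -5.5}
  ],
  "gripper": 0.58
}}

```text
t: 6.18
ee_pos: [0.5389, 0.2065, 0.3582]
eef_rot: [[-0.44, 0.898, -0.003], [0.898, 0.44, -0.001], [0.001, -0.003, -1.0]]
wrist_force: [0.8, -0.3, 0.0]
width: 0.42
```

Call:
{"fn": "servo_tool", "kwargs": {
  "moves": [
    {"tx": 0.3, "ty": 0.4, "tz": 0.6, "wx": 0, "wy": 0, "wz": -5.5},
    {"tx": 0.3, "ty": 0.4, "tz": 0.6, "wx": 0, "wy": 0, "wz": -5.5},
    {"tx": 0.2, "ty": 0.5, "tz": 0.6, "wx": 0, "wy": 0, "wz": -5.5},
    {"tx": 0.2, "ty": 0.5, "tz": 0.6, "wx": 0, "wy": 0, "wz": -5.5},
    {"tx": 0.2, "ty": 0.5, "tz": 0.6, "wx": 0, "wy": 0, "wz": -5.5}
  ]
}}

```text
t: 6.6
ee_pos: [0.5501, 0.2301, 0.3282]
eef_rot: [[-0.805, 0.594, -0.003], [0.594, 0.805, -0.001], [0.002, -0.002, -1.0]]
wrist_force: [-0.1, -0.1, 0.3]
width: 0.421
```

Call:
{"fn": "servo_tool", "kwargs": {
  "moves": [
    {"tx": 0.1, "ty": 0.5, "tz": 0.6, "wx": 0, "wy": 0, "wz": -5.5},
    {"tx": 0, "ty": 0.5, "tz": 0.6, "wx": 0, "wy": 0, "wz": -5.5},
    {"tx": 0, "ty": 0.5, "tz": 0.6, "wx": 0, "wy": 0, "wz": -5.5},
    {"tx": -0.1, "ty": 0.5, "tz": 0.6, "wx": 0, "wy": 0, "wz": -5.5},
    {"tx": -0.1, "ty": 0.5, "tz": 0.6, "wx": 0, "wy": 0, "wz": -5.5}
  ]
}}

```text
t: 7.02
ee_pos: [0.5619, 0.2524, 0.2983]
eef_rot: [[-0.988, 0.155, -0.003], [0.155, 0.988, -0.001], [0.002, -0.001, -1.0]]
wrist_force: [-0.1, -0.4, -0.2]
width: 0.422
```

Run:
```python
from h import *
im,ci=snap('wrist','w4');np.save('ci_w4.npy',ci,allow_pickle=True)
for l in ['knob_mid']:
    print(l,[(np.round(d['point'],1).tolist(),round(d['p'],2)) for d in bot.place_of('wrist',l)])
print({k:np.round(v,3) for k,v in bot.get_state().items() if k in('ee_pos','eef_rot','width')})
im=cv2.imread('pics/w4.png')
cv2.imwrite('pics/w4b.png',np.clip(cv2.resize(im,(800,600)).astype(float)*1.8,0,255).astype(np.uint8))
```

```text
knob_mid [([277.1, 221.3], 0.98)]
{'ee_pos': array([0.562, 0.252, 0.297]), 'eef_rot': array([[-0.987,  0.159, -0.004],
       [ 0.159,  0.987, -0.001],
       [ 0.004, -0.002, -1.   ]]), 'width': np.float64(0.419)}
```

View pics/w4b.png

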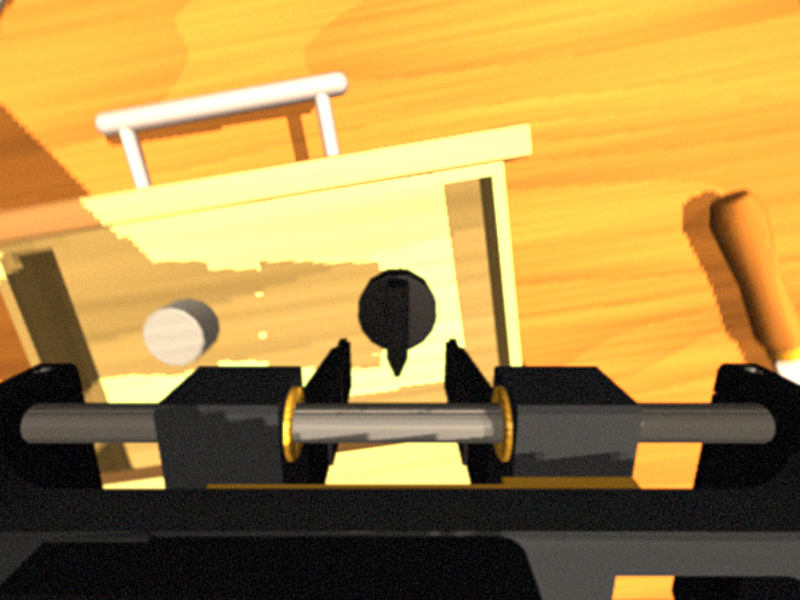

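The knob's bar and nose now point straight down the image at column ~278, row ~222 (original pixels), centred between the fingers. The tin lies at left.

Run:
```python
from h import *
a=np.load('ci_w3.npy',allow_pickle=True).item();b=np.load('ci_w4.npy',allow_pickle=True).item()
print(tri([(a,[296.4,136.9]),(b,[277.1,221.3])]))
print(tri([(a,[255+597/8,95+358/8]),(b,[278.5,261])]),'nose tip')
print(atz(b,[277.1,221.3],.042))
im=cv2.imread('pics/w4.png')[180:270,240:320]
g=cv2.resize(im,None,fx=6.6,fy=6.6,interpolation=cv2.INTER_CUBIC)
cv2.imwrite('pics/w4z.png',np.clip(g.astype(float)*4,0,255).astype(np.uint8))
```

```text
(array([0.55659218, 0.25266006, 0.05603636]), [np.float64(0.7569857422153702), np.float64(0.9813944009731483)])
(array([0.59209018, 0.24840926, 0.050657  ]), [np.float64(0.5620651453108545), np.float64(0.6990813334778664)]) nose tip
[0.56086395 0.25269639 0.042     ]
```

View pics/w4z.png

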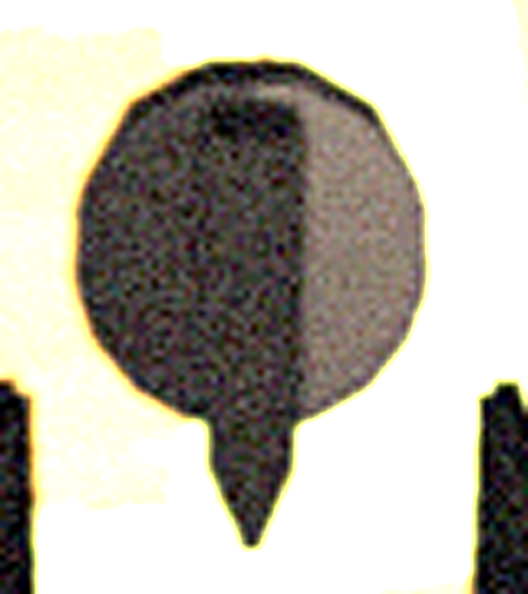

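Call:
{"fn": "servo_tool", "kwargs": {
  "moves": [
    {"tx": 0, "ty": 0, "tz": 1.8, "wx": 0, "wy": 0, "wz": 0},
    {"tx": 0.1, "ty": 0, "tz": 1.8, "wx": 0, "wy": 0, "wz": 0},
    {"tx": 0, "ty": 0, "tz": 1.5, "wx": 0, "wy": 0, "wz": 0},
    {"tx": 0, "ty": 0, "tz": 1.0, "wx": 0, "wy": 0, "wz": 0},
    {"tx": 0, "ty": 0, "tz": 0.1, "wx": 0, "wy": 0, "wz": 0}
  ]
}}

```text
t: 7.53
ee_pos: [0.5607, 0.2518, 0.235]
eef_rot: [[-0.987, 0.161, -0.005], [0.161, 0.987, -0.002], [0.005, -0.003, -1.0]]
wrist_force: [0.4, -1.1, -0.5]
width: 0.421
```

Call:
{"fn": "servo_tool", "kwargs": {
  "moves": [
    {"tx": 0, "ty": 0, "tz": 0, "wx": 0, "wy": 0, "wz": 0},
    {"tx": 0, "ty": 0, "tz": 0, "wx": 0, "wy": 0, "wz": 0},
    {"tx": 0, "ty": 0, "tz": 0, "wx": 0, "wy": 0, "wz": 0},
    {"tx": 0, "ty": 0, "tz": 0, "wx": 0, "wy": 0, "wz": 0},
    {"tx": 0, "ty": 0, "tz": 0, "wx": 0, "wy": 0, "wz": 0}
  ],
  "gripper": 1,
  "squeeze": 30
}}

```text
t: 7.95
ee_pos: [0.5627, 0.2524, 0.2388]
eef_rot: [[-0.987, 0.16, 0.001], [0.16, 0.987, 0.0], [-0.001, 0.001, -1.0]]
wrist_force: [-0.3, -1.1, 1.0]
width: 0.127
```

Call:
{"fn": "servo_tool", "kwargs": {
  "moves": [
    {"tx": 0, "ty": 0, "tz": -1, "wx": 0, "wy": 0, "wz": 0},
    {"tx": 0, "ty": 0, "tz": -2.5, "wx": 0, "wy": 0, "wz": 0},
    {"tx": 0, "ty": 0, "tz": -3.5, "wx": 0, "wy": 0, "wz": 0},
    {"tx": 0, "ty": 0, "tz": -3.5, "wx": 0, "wy": 0, "wz": 0},
    {"tx": 0, "ty": 0, "tz": -2, "wx": 0, "wy": 0, "wz": 0}
  ]
}}

```text
t: 8.37
ee_pos: [0.5629, 0.2525, 0.3683]
eef_rot: [[-0.987, 0.16, 0.006], [0.16, 0.987, 0.002], [-0.005, 0.003, -1.0]]
wrist_force: [1.0, -0.0, -0.3]
width: 0.122
```

Run:
```python
from h import *
im,ci=snap('wrist','w5')
plan([0.60,-0.211,0.365],90,15)
```

```text
from [0.5637 0.2528 0.3723] yaw 80.79 tilt 0.71 dyaw 9.21 n 15 step mm 31.0 joints [ 0.33  0.07  1.76  0.    1.3  -1.08]
{"tx":-0.73,"ty":-3.01,"tz":0.04,"wx":0,"wy":0,"wz":-0.61},{"tx":-0.7,"ty":-3.02,"tz":0.04,"wx":0,"wy":0,"wz":-0.61},{"tx":-0.67,"ty":-3.03,"tz":0.04,"wx":0,"wy":0,"wz":-0.61},{"tx":-0.64,"ty":-3.04,"tz":0.04,"wx":0,"wy":0,"wz":-0.61},{"tx":-0.6,"ty":-3.04,"tz":0.04,"wx":0,"wy":0,"wz":-0.61}
{"tx":-0.57,"ty":-3.05,"tz":0.04,"wx":0,"wy":0,"wz":-0.61},{"tx":-0.54,"ty":-3.05,"tz":0.04,"wx":0,"wy":0,"wz":-0.61},{"tx":-0.51,"ty":-3.06,"tz":0.04,"wx":0,"wy":0,"wz":-0.61},{"tx":-0.47,"ty":-3.07,"tz":0.04,"wx":0,"wy":0,"wz":-0.61},{"tx":-0.44,"ty":-3.07,"tz":0.04,"wx":0,"wy":0,"wz":-0.61}
{"tx":-0.41,"ty":-3.07,"tz":0.04,"wx":0,"wy":0,"wz":-0.61},{"tx":-0.38,"ty":-3.08,"tz":0.04,"wx":0,"wy":0,"wz":-0.61},{"tx":-0.34,"ty":-3.08,"tz":0.03,"wx":0,"wy":0,"wz":-0.61},{"tx":-0.31,"ty":-3.09,"tz":0.04,"wx":0,"wy":0,"wz":-0.61},{"tx":-0.29,"ty":-3.09,"tz":0.03,"wx":0,"wy":0,"wz":-0.61}
```

View pics/w5.png

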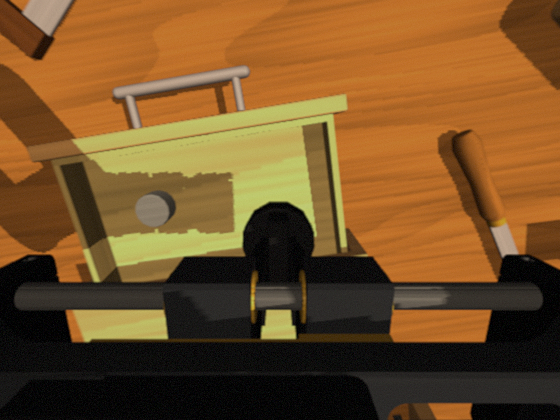

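The knob is held between the pads, skirt centred at about (278,237), and the drawer stays open below. Now moving towards the spindle.

Call:
{"fn": "servo_tool", "kwargs": {
  "moves": [
    {"tx": -0.7, "ty": -2, "tz": 0, "wx": 0, "wy": 0, "wz": -0.6},
    {"tx": -0.7, "ty": -3.1, "tz": 0, "wx": 0, "wy": 0, "wz": -0.6},
    {"tx": -0.7, "ty": -3.3, "tz": 0.1, "wx": 0, "wy": 0, "wz": -0.6},
    {"tx": -0.6, "ty": -3.3, "tz": 0, "wx": 0, "wy": 0, "wz": -0.6},
    {"tx": -0.6, "ty": -3.3, "tz": 0.1, "wx": 0, "wy": 0, "wz": -0.6}
  ]
}}

```text
t: 8.83
ee_pos: [0.5741, 0.0979, 0.3609]
eef_rot: [[-0.994, 0.107, 0.0], [0.107, 0.994, -0.0], [-0.0, -0.0, -1.0]]
wrist_force: [0.0, 0.2, -1.6]
width: 0.124
```

Call:
{"fn": "servo_tool", "kwargs": {
  "moves": [
    {"tx": -0.6, "ty": -3.3, "tz": 0, "wx": 0, "wy": 0, "wz": -0.6},
    {"tx": -0.5, "ty": -3.3, "tz": 0, "wx": 0, "wy": 0, "wz": -0.6},
    {"tx": -0.5, "ty": -3.3, "tz": 0.1, "wx": 0, "wy": 0, "wz": -0.6},
    {"tx": -0.5, "ty": -3.3, "tz": 0, "wx": 0, "wy": 0, "wz": -0.6},
    {"tx": -0.4, "ty": -3.3, "tz": 0.1, "wx": 0, "wy": 0, "wz": -0.6}
  ]
}}

```text
t: 9.25
ee_pos: [0.5846, -0.0691, 0.3589]
eef_rot: [[-0.998, 0.056, 0.0], [0.056, 0.998, 0.0], [-0.0, 0.0, -1.0]]
wrist_force: [0.1, 0.2, -0.6]
width: 0.125
```

Call:
{"fn": "servo_tool", "kwargs": {
  "moves": [
    {"tx": -0.4, "ty": -3.3, "tz": 0, "wx": 0, "wy": 0, "wz": -0.6},
    {"tx": -0.4, "ty": -3.3, "tz": 0, "wx": 0, "wy": 0, "wz": -0.6},
    {"tx": -0.3, "ty": -3.1, "tz": 0.1, "wx": 0, "wy": 0, "wz": -0.6},
    {"tx": -0.3, "ty": -2.0, "tz": 0, "wx": 0, "wy": 0, "wz": -0.6},
    {"tx": -0.3, "ty": -1.0, "tz": 0, "wx": 0, "wy": 0, "wz": -0.6}
  ]
}}

```text
t: 9.67
ee_pos: [0.5965, -0.1975, 0.3575]
eef_rot: [[-1.0, 0.006, -0.001], [0.006, 1.0, -0.0], [0.001, -0.0, -1.0]]
wrist_force: [0.7, -0.2, -0.5]
width: 0.124
```

Call:
{"fn": "servo_tool", "kwargs": {
  "moves": [
    {"tx": 0, "ty": -0.4, "tz": 0, "wx": 0, "wy": 0, "wz": 0},
    {"tx": 0, "ty": 0, "tz": 0, "wx": 0, "wy": 0, "wz": 0},
    {"tx": 0, "ty": 0, "tz": 0, "wx": 0, "wy": 0, "wz": 0},
    {"tx": 0, "ty": 0, "tz": 0, "wx": 0, "wy": 0, "wz": 0},
    {"tx": 0, "ty": 0, "tz": 0, "wx": 0, "wy": 0, "wz": 0}
  ]
}}

```text
t: 10.08
ee_pos: [0.5969, -0.1977, 0.3578]
eef_rot: [[-1.0, 0.002, 0.0], [0.002, 1.0, 0.0], [-0.0, 0.0, -1.0]]
wrist_force: [0.1, 0.2, -1.1]
width: 0.12
```

Run:
```python
from h import *
im,ci=snap('wrist','w6');np.save('ci_w6.npy',ci,allow_pickle=True)
for l in ['spindle_tip','control','knob_mid']:
    print(l,[(np.round(d['point'],1).tolist(),round(d['p'],2)) for d in bot.place_of('wrist',l)])
print({k:np.round(v,3) for k,v in bot.get_state().items() if k in('t','joint_positions','ee_pos','eef_rot','width')})
```

```text
spindle_tip [([259.7, 131.5], 0.94)]
control [([264.7, 150.4], 0.91)]
knob_mid [([280.5, 244.1], 0.67)]
{'t': np.float64(10.283), 'joint_positions': array([-0.406,  0.111,  1.744,  0.   ,  1.286, -1.974]), 'ee_pos': array([ 0.597, -0.198,  0.358]), 'eef_rot': array([[-1.   ,  0.003,  0.   ],
       [ 0.003,  1.   , -0.   ],
       [-0.   , -0.   , -1.   ]]), 'width': np.float64(0.126)}
```

View pics/w6.png

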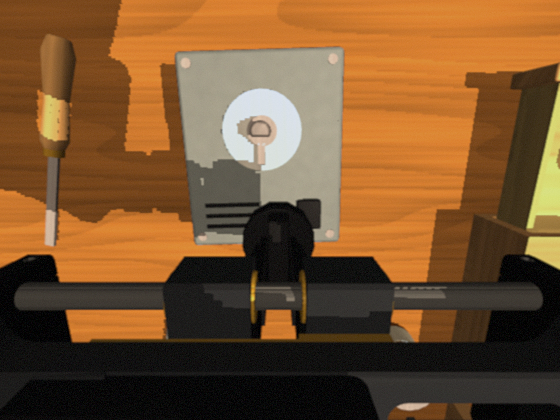

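Run:
```python
from h import *
ci=np.load('ci_w6.npy',allow_pickle=True).item()
print('tip@.1',atz(ci,[259.7,131.5],.1))
s=bot.camera_info('scene');d=bot.camera_info('side')
print(tri([(ci,[259.7,131.5]),(s,[274.4,186.1]),(d,[288.2,203.8])]))
im=cv2.imread('pics/w6.png')[100:180,215:310]
g=cv2.resize(im,None,fx=7,fy=7,interpolation=cv2.INTER_CUBIC)
cv2.imwrite('pics/w6z.png',g)
im=cv2.imread('pics/w6.png')[190:275,235:325]
g=cv2.resize(im,None,fx=7,fy=7,interpolation=cv2.INTER_CUBIC)
cv2.imwrite('pics/w6k.png',np.clip(g.astype(float)*4,0,255).astype(np.uint8))
```

```text
tip@.1 [ 0.52507862 -0.21048907  0.1       ]
(array([ 0.52571723, -0.21061262,  0.10467058]), [np.float64(1.0214478097758146), np.float64(0.06263563275715593), np.float64(0.19364378309342914)])
```

View pics/w6z.png

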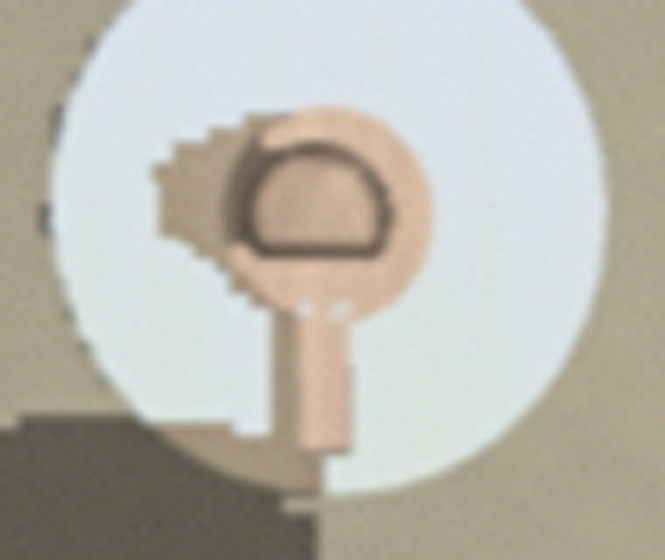

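View pics/w6k.png

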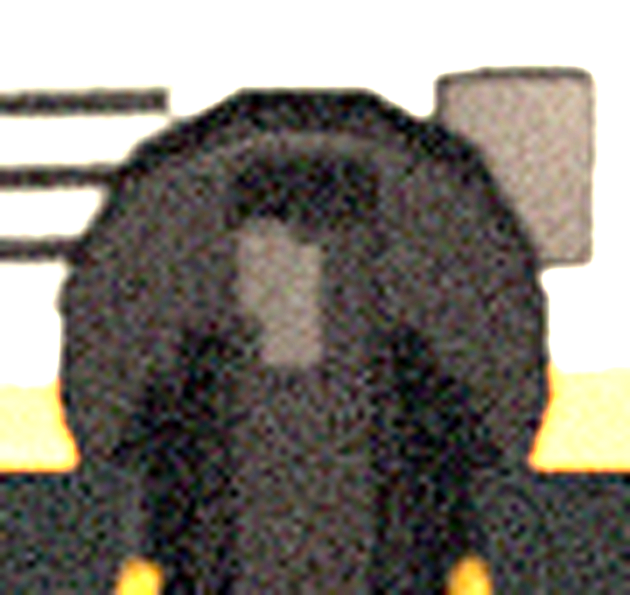

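```bash
cat > ov.py <<'E'
from h import *
def overlay(pic,ci,p,R,ox,oy,Z,crop,k,gain,out):
    im=cv2.imread(pic);r0,r1,c0,c1=crop
    g=cv2.resize(im[r0:r1,c0:c1],None,fx=k,fy=k,interpolation=cv2.INTER_CUBIC)
    g=np.clip(g.astype(float)*gain,0,255).astype(np.uint8)
    for z,col in ((Z,(0,0,255)),(Z-.02,(0,255,0))):
        for off in (0,):
            a=np.arange(13)*np.pi/6+np.pi/12
            r=.0235/np.cos(np.pi/12)
            pts=[proj(ci,p+R@np.array([ox+r*np.cos(t),oy+r*np.sin(t),z])) for t in a]
            pts=np.array([[(u-c0+.5)*k,(v-r0+.5)*k] for u,v in pts],int)
            cv2.polylines(g,[pts],False,col,1)
    cv2.imwrite(out,g)
E
python3 - <<'E'
from ov import *
ci=np.load('ci_w6.npy',allow_pickle=True).item()
s=bot.get_state();p=np.array(s['ee_pos']);R=np.array(s['eef_rot'])
overlay('pics/w6.png',ci,p,R,.002,0,.2155,(190,275,235,325),7,4,'pics/w6o.png')
c=lambda u,v:[215+(u+.5)/7-.5,100+(v+.5)/7-.5]
print('tip',atz(ci,c(318,210),.1))
A=atz(ci,c(265,249),.1);B=atz(ci,c(378,250),.1);print('flat dir',A,B,np.degrees(np.arctan2(*(B-A)[1::-1])))
A=atz(ci,c(323,325),.081);B=atz(ci,c(326,450),.081);print('lug',A,B,np.degrees(np.arctan2(*(B-A)[1::-1])))
A=atz(ci,[177,50],.07);B=atz(ci,[195,243],.07);print('case edge',np.degrees(np.arctan2(*(B-A)[1::-1])))
A=atz(ci,[343,47],.07);B=atz(ci,[339,242],.07);print('case edge',np.degrees(np.arctan2(*(B-A)[1::-1])))
E
```

```text
tip [ 0.52365221 -0.2102338   0.1       ]
flat dir [ 0.52777548 -0.21613325  0.1       ] [ 0.52790626 -0.20371135  0.1       ] 89.39681133932535
lug [ 0.53683337 -0.2109724   0.081     ] [ 0.55170391 -0.21085983  0.081     ] 0.43372394048368185
case edge 0.7790646464007172
case edge 1.8108917523662427
```

View pics/w6o.png

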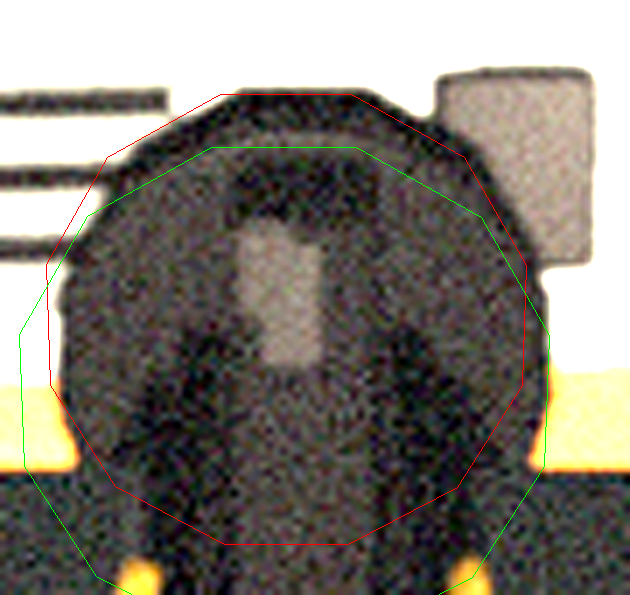

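```bash
sed -i 's#r=.0235/np.cos(np.pi/12)#r=.0235#' ov.py
python3 - <<'E'
from ov import *
ci=np.load('ci_w6.npy',allow_pickle=True).item()
s=bot.get_state();p=np.array(s['ee_pos']);R=np.array(s['eef_rot'])
overlay('pics/w6.png',ci,p,R,.0025,0.0017,.2155,(190,275,235,325),7,4,'pics/w6o2.png')
E
```

```text
(no output)
```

View pics/w6o2.png

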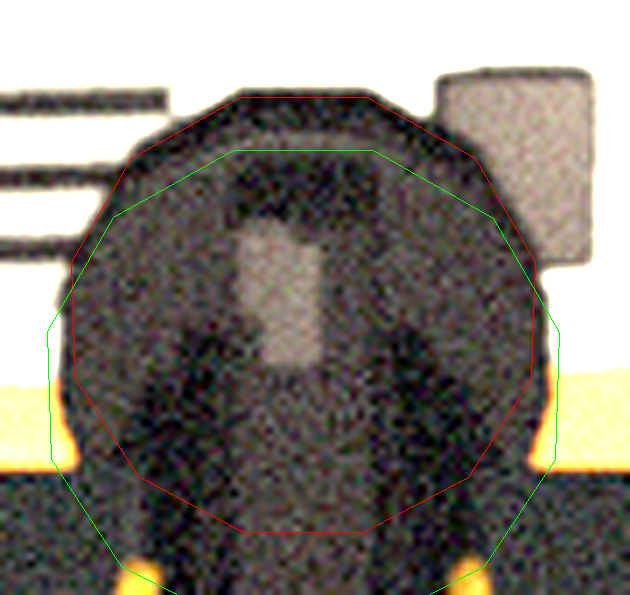

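Run:
```python
from h import *
plan([0.5267,-0.2121,0.330],90.4,5)
```

```text
from [ 0.5968 -0.1984  0.3579] yaw 89.83 tilt 0.0 dyaw 0.57 n 5 step mm 15.3 joints [-0.41  0.11  1.74  0.    1.29 -1.97]
{"tx":1.4,"ty":-0.28,"tz":0.56,"wx":0,"wy":0,"wz":-0.11},{"tx":1.4,"ty":-0.28,"tz":0.56,"wx":0,"wy":0,"wz":-0.11},{"tx":1.4,"ty":-0.27,"tz":0.56,"wx":0,"wy":0,"wz":-0.11},{"tx":1.41,"ty":-0.27,"tz":0.55,"wx":0,"wy":0,"wz":-0.11},{"tx":1.4,"ty":-0.27,"tz":0.56,"wx":0,"wy":0,"wz":-0.11}
```

Call:
{"fn": "servo_tool", "kwargs": {
  "moves": [
    {"tx": 2, "ty": -0.3, "tz": 0.4, "wx": 0, "wy": 0, "wz": -0.1},
    {"tx": 2, "ty": -0.3, "tz": 0.6, "wx": 0, "wy": 0, "wz": -0.1},
    {"tx": 1.6, "ty": -0.3, "tz": 0.6, "wx": 0, "wy": 0, "wz": -0.1},
    {"tx": 1, "ty": -0.3, "tz": 0.6, "wx": 0, "wy": 0, "wz": -0.1},
    {"tx": 0.4, "ty": -0.2, "tz": 0.6, "wx": 0, "wy": 0, "wz": -0.1}
  ]
}}

```text
t: 10.7
ee_pos: [0.5258, -0.213, 0.3294]
eef_rot: [[-1.0, -0.005, 0.0], [-0.005, 1.0, -0.0], [-0.0, -0.0, -1.0]]
wrist_force: [1.2, -0.5, -0.3]
width: 0.126
```

Call:
{"fn": "servo_tool", "kwargs": {
  "moves": [
    {"tx": 0, "ty": 0, "tz": 0, "wx": 0, "wy": 0, "wz": 0},
    {"tx": 0, "ty": 0, "tz": 0, "wx": 0, "wy": 0, "wz": 0},
    {"tx": 0, "ty": 0, "tz": 0, "wx": 0, "wy": 0, "wz": 0},
    {"tx": 0, "ty": 0, "tz": 0, "wx": 0, "wy": 0, "wz": 0},
    {"tx": 0, "ty": 0, "tz": 0, "wx": 0, "wy": 0, "wz": 0}
  ]
}}

```text
t: 11.12
ee_pos: [0.5274, -0.2129, 0.3303]
eef_rot: [[-1.0, -0.005, 0.001], [-0.005, 1.0, -0.0], [-0.001, -0.0, -1.0]]
wrist_force: [0.2, 0.4, -0.0]
width: 0.129
```

Run:
```python
from h import *
for c in ('scene','side'):
    im,ci=snap(c,c+'7')
    for l in ['knob_mid','spindle_tip']:
        print(c,l,[(np.round(d['point'],1).tolist(),round(d['p'],2)) for d in bot.place_of(c,l)])
im,ci=snap('wrist','w7')
s=bot.get_state();print({k:np.round(v,4) for k,v in s.items() if k in('t','joint_positions','ee_pos','eef_rot','wrist_force')})
a=cv2.imread('pics/side7.png')[165:245,245:335];b=cv2.imread('pics/scene7.png')[150:230,235:325]
cv2.imwrite('pics/c7.png',np.hstack([cv2.resize(x,(400,355),interpolation=cv2.INTER_CUBIC) for x in(a,b)]))
```

```text
scene knob_mid [([275.7, 178.7], 0.5)]
scene spindle_tip [([274.8, 186.2], 0.54)]
side knob_mid []
side spindle_tip [([287.0, 203.2], 0.53), ([298.6, 352.2], 0.43)]
{'t': np.float64(11.4667), 'joint_positions': array([-0.4784,  0.0034,  1.9062,  0.    ,  1.232 , -2.0543]), 'ee_pos': array([ 0.5268, -0.2128,  0.3298]), 'eef_rot': array([[-1.    , -0.0051, -0.    ],
       [-0.0051,  1.    ,  0.    ],
       [ 0.    ,  0.    , -1.    ]]), 'wrist_force': array([-0.11  ,  0.2923, -0.4477])}
```

View pics/c7.png

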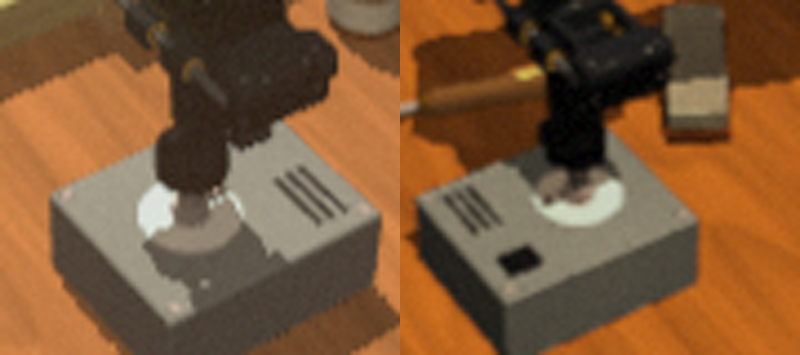

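View pics/w7.png

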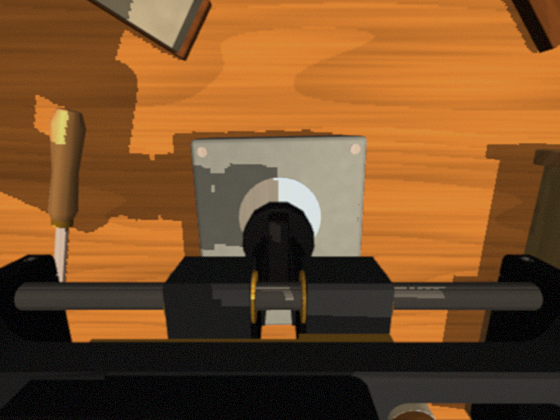

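Call:
{"fn": "servo_tool", "kwargs": {
  "moves": [
    {"tx": 0, "ty": 0, "tz": 0.5, "wx": 0, "wy": 0, "wz": 0},
    {"tx": 0, "ty": 0, "tz": 0.5, "wx": 0, "wy": 0, "wz": 0},
    {"tx": 0, "ty": 0, "tz": 0.4, "wx": 0, "wy": 0, "wz": 0},
    {"tx": 0, "ty": 0, "tz": 0.4, "wx": 0, "wy": 0, "wz": 0},
    {"tx": 0, "ty": 0, "tz": 0.2, "wx": 0, "wy": 0, "wz": 0}
  ]
}}

```text
t: 11.88
ee_pos: [0.5268, -0.2127, 0.309]
eef_rot: [[-1.0, -0.005, 0.0], [-0.005, 1.0, 0.001], [-0.0, 0.001, -1.0]]
wrist_force: [1.6, 1.2, 0.1]
width: 0.122
```

Call:
{"fn": "servo_tool", "kwargs": {
  "moves": [
    {"tx": 0, "ty": 0, "tz": 0.2, "wx": 0, "wy": 0, "wz": 0},
    {"tx": 0, "ty": 0, "tz": 0.2, "wx": 0, "wy": 0, "wz": 0},
    {"tx": 0, "ty": 0, "tz": 0, "wx": 0, "wy": 0, "wz": 0},
    {"tx": 0, "ty": 0, "tz": 0, "wx": 0, "wy": 0, "wz": 0},
    {"tx": 0, "ty": 0, "tz": 0, "wx": 0, "wy": 0, "wz": 0}
  ]
}}

```text
t: 12.3
ee_pos: [0.5268, -0.2127, 0.3054]
eef_rot: [[-1.0, -0.005, 0.0], [-0.005, 1.0, 0.001], [-0.0, 0.001, -1.0]]
wrist_force: [2.5, 1.4, -2.0]
width: 0.121
```

Call:
{"fn": "servo_tool", "kwargs": {
  "moves": [
    {"tx": 0, "ty": 0, "tz": 0.2, "wx": 0, "wy": 0, "wz": 0},
    {"tx": 0, "ty": 0, "tz": 0.2, "wx": 0, "wy": 0, "wz": 0},
    {"tx": 0, "ty": 0, "tz": 0.2, "wx": 0, "wy": 0, "wz": 0},
    {"tx": 0, "ty": 0, "tz": 0, "wx": 0, "wy": 0, "wz": 0},
    {"tx": 0, "ty": 0, "tz": 0, "wx": 0, "wy": 0, "wz": 0}
  ]
}}

```text
t: 12.72
ee_pos: [0.527, -0.2129, 0.3002]
eef_rot: [[-1.0, -0.005, 0.001], [-0.005, 1.0, 0.0], [-0.001, 0.0, -1.0]]
wrist_force: [2.0, 2.8, 2.4]
width: 0.124
```

Call:
{"fn": "servo_tool", "kwargs": {
  "moves": [
    {"tx": 0, "ty": 0, "tz": 0.1, "wx": 0, "wy": 0, "wz": 0},
    {"tx": 0, "ty": 0, "tz": 0.1, "wx": 0, "wy": 0, "wz": 0},
    {"tx": 0, "ty": 0, "tz": 0, "wx": 0, "wy": 0, "wz": 0},
    {"tx": 0, "ty": 0, "tz": 0, "wx": 0, "wy": 0, "wz": 0},
    {"tx": 0, "ty": 0, "tz": 0, "wx": 0, "wy": 0, "wz": 0}
  ]
}}

```text
t: 13.13
ee_pos: [0.527, -0.2128, 0.2982]
eef_rot: [[-1.0, -0.005, 0.001], [-0.005, 1.0, -0.0], [-0.001, -0.0, -1.0]]
wrist_force: [1.9, 3.7, 4.6]
width: 0.122
```

Call:
{"fn": "servo_tool", "kwargs": {
  "moves": [
    {"tx": 0, "ty": 0, "tz": 0.1, "wx": 0, "wy": 0, "wz": 0},
    {"tx": 0, "ty": 0, "tz": 0.1, "wx": 0, "wy": 0, "wz": 0},
    {"tx": 0, "ty": 0, "tz": 0, "wx": 0, "wy": 0, "wz": 0},
    {"tx": 0, "ty": 0, "tz": 0, "wx": 0, "wy": 0, "wz": 0},
    {"tx": 0, "ty": 0, "tz": 0, "wx": 0, "wy": 0, "wz": 0}
  ]
}}

```text
t: 13.55
ee_pos: [0.527, -0.2129, 0.2964]
eef_rot: [[-1.0, -0.005, 0.001], [-0.005, 1.0, -0.0], [-0.001, -0.0, -1.0]]
wrist_force: [2.0, 4.0, 6.5]
width: 0.121
```

Call:
{"fn": "servo_tool", "kwargs": {
  "moves": [
    {"tx": 0, "ty": 0, "tz": 0.1, "wx": 0, "wy": 0, "wz": 0},
    {"tx": 0, "ty": 0, "tz": 0.1, "wx": 0, "wy": 0, "wz": 0},
    {"tx": 0, "ty": 0, "tz": 0, "wx": 0, "wy": 0, "wz": 0},
    {"tx": 0, "ty": 0, "tz": 0, "wx": 0, "wy": 0, "wz": 0},
    {"tx": 0, "ty": 0, "tz": 0, "wx": 0, "wy": 0, "wz": 0}
  ],
  "squeeze": 40
}}

```text
t: 13.97
ee_pos: [0.5271, -0.2129, 0.2948]
eef_rot: [[-1.0, -0.005, 0.001], [-0.005, 1.0, -0.0], [-0.001, -0.0, -1.0]]
wrist_force: [1.7, 5.6, 7.8]
width: 0.118
```

Call:
{"fn": "servo_tool", "kwargs": {
  "moves": [
    {"tx": 0, "ty": 0, "tz": 0.2, "wx": 0, "wy": 0, "wz": 0},
    {"tx": 0, "ty": 0, "tz": 0.1, "wx": 0, "wy": 0, "wz": 0},
    {"tx": 0, "ty": 0, "tz": 0, "wx": 0, "wy": 0, "wz": 0},
    {"tx": 0, "ty": 0, "tz": 0, "wx": 0, "wy": 0, "wz": 0},
    {"tx": 0, "ty": 0, "tz": 0, "wx": 0, "wy": 0, "wz": 0}
  ]
}}

```text
t: 14.38
ee_pos: [0.5274, -0.213, 0.2944]
eef_rot: [[-1.0, -0.005, 0.001], [-0.005, 1.0, -0.0], [-0.001, -0.0, -1.0]]
wrist_force: [-4.9, 6.9, 17.9]
width: 0.125
```

Run:
```python
from h import *
for c in ('scene','side'): im,ci=snap(c,c+'8')
a=cv2.imread('pics/side8.png')[100:245,195:345];b=cv2.imread('pics/scene8.png')[150:360,210:370]
cv2.imwrite('pics/c8.png',np.hstack([cv2.resize(x,(400,500),interpolation=cv2.INTER_CUBIC) for x in(a,b)]))
s=bot.get_state();print({k:np.round(v,4) for k,v in s.items() if k in('t','ee_pos','wrist_force','torque','width')})
```

```text
{'t': np.float64(14.4833), 'ee_pos': array([ 0.5274, -0.213 ,  0.2944]), 'wrist_force': array([-3.0213,  7.8635, 18.4126]), 'torque': array([1.5663e+00, 7.5820e-01, 1.4000e-03]), 'width': np.float64(0.1196)}
```

View pics/c8.png

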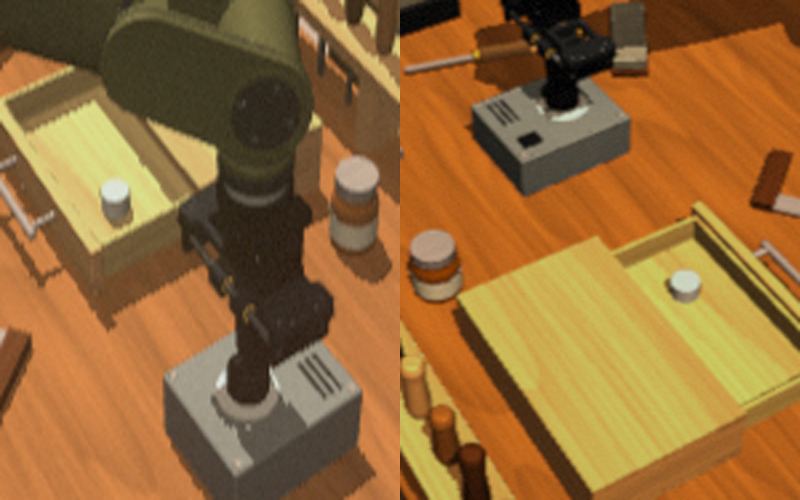

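The knob sits low on the box's dial with the spindle hidden, and the drawer stands open with only the tin in it. Pressing force is steady at about 18 N.

Run:
```python
from h import *
print(bot.close_job())
s=bot.get_state();print({k:np.round(v,4) for k,v in s.items() if k in('t','ee_pos','wrist_force','width')})
```

```text
the job is handed in; nothing more can be done
None
the job is handed in; nothing more can be done
```

The job is handed in at about 14.5 s of the 61 s. The knob is pushed onto the spindle, still gripped and pressed down, and the drawer is open at its stop. No verdict is reported, so whether it passed is my own reading.

**What I did:** I gripped the bar handle and pulled the drawer until the force rose to 18 N at its stop. I then took the knob by its grip bar with the jaws on 12 mm and lifted it clear. With the nose turned to the spindle's flat (both at about 0° in the world frame), I lowered it onto the grey box's spindle.

**Last checks:**
- **Fit:** The knob went about 10 mm onto the spindle with almost no force. From there the force rose from 2.4 to 7.8 N over about 5.5 mm, as the spring should. It then jumped to about 18 N at the stop, with the TCP at z = 0.2944 m. A wrongly turned knob would have met the spindle about 14 mm higher.
- **Hold:** The last reading was steady at 18 N downwards, with the grip set to 40 N.
- **Pictures:** They show the knob low on the dial, and the drawer open with only the tin in it.

**What disagreed:**
- The handle measured about 52 mm high instead of 44 mm.
- The knob's middle measured 56 mm high instead of 42 mm. The nose tip agreed, at 51 mm against the 52 mm I expected.
- The wrist camera read about 1.7 mm off sideways, which I corrected for.
- A side force of up to about 8 N remained while pressing.
- My first three move calls were refused because rows lacked keys, and nothing moved.

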